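Set the mixer's timer dial and start it

TASK

Set the mixing time: with a fingertip, gently push the timer dial round by its fin until its white index line lines up with the one long line on the scale ring around it. Then press the round start key fully down and let it come up again, with the dial still on the line. Do not pinch or lift the dial, do not turn the scale ring, and leave the square stop key, the jar on the mixer and everything else on the counter alone.

Things in the scene. Friction and masses are not known exactly. Their poses are not given: they have to be found in the camera images.
- mixer: white bench mixer for ointment jars, fixed, 200 (x) by 300 (y) mm, top face 60 mm above the counter. Origin at the centre of its underside; z up; front faces its -x. The timer dial's vertical axis is at x = 0, y = -55 mm of it, the keys near its +y end, the jar platform (52 mm across, 6 mm high) at x = 65, y = 45 mm
- dial: black round timer dial lying flat, 120 mm across, 12 mm thick (its face 75 mm above the counter), turning about the vertical. Origin on its axis, on its underside, 63 mm above the counter; x axis along the index line, z up. Turns without end either way with stiff friction (0.1 N m, about 3 N at the fin) and stays where left. A spring of about 5 N keeps it on its hub; it comes up if pulled
- finger_fin (a point): centre of the top of the black finger fin that stands on the dial along the index line's radius: 10 mm thick, 24 mm high (top 99 mm above the counter), 30 mm long, from 16 to 46 mm from the dial's axis, this point 31 mm from it. Its flat sides face along the turning direction: push against one of them to turn the dial
- index_line (a point): the dial's index mark: a straight 4.5 mm wide white line on the black dial, along the top of the fin and on out to the rim. This point is at its outer end, 61 mm from the dial's axis, 75 mm above the counter
- long_line (a point): the target: the one long black line (26 mm long, 4.5 mm wide; the other 23 are 7 mm long, 1.8 mm wide) on the flat metal scale ring round the dial. The ring is 180 mm across, its face 63 mm above the counter, and stiff (1.5 N m). This point is the line's inner end, 61 mm from the dial's axis; the line runs outward from it
- start_key_top (a point): centre of the top of the round grey start key, 28 mm across, 82 mm above the counter when up, standing 10 mm out of a round 44 mm housing, at x = -45, y = 105 mm of the mixer. Travel 6 mm straight down, about 1.5 N to start and 5 N to bottom
- start_key (a joint): travel of the start key in m: 0 up, 0.006 fully down; springs back
- stop_key_top (a point): centre of the top of the small square stop key, 18 mm wide, 74 mm above the counter, at x = 50, y = 108 mm of the mixer. Not to be pressed
- stop_key (a joint): travel of the stop key in m: 0 up, 0.005 down; springs back
- ointment_jar: white lidded jar, 40 mm across, 42 mm high, standing on the mixer's round rubber platform ready to be mixed; leave it. Origin at the centre of its underside
- amber_bottle_a: amber bottle, 58 mm across, 118 mm high, beside the mixer; bystander. Origin under its centre
- amber_bottle_b: smaller amber bottle, 50 mm across, 100 mm high, beside the mixer; bystander. Origin under its centre
- white_jar: white lidded jar, 56 mm across, 58 mm high, beyond the mixer; bystander. Origin under its centre
- mortar: white ceramic mortar bowl, 104 mm across, 50 mm high; bystander. Origin under its centre
- dose_cup: small grey dosing cup, 44 mm across, 40 mm high; bystander. Origin under its centre
- spatula: flat steel spatula, 180 mm long, lying flat; bystander. Its x axis runs along it
There are look-alikes about, which are no part of the job. Leave any green look-alike of the ointment_jar alone.

How it is judged (in metres and radians):
On the way, in this order (a step that is already met when the one before it is completed fails the run):
1. the index line rests on the long line (within 4 mm at the dial's rim) (horizontal distance between index_line and long_line below 0.004 m and angular speed of dial below 0.1 rad/s), for 0.2 s.
2. the start key is pressed down with the dial on the line (value of joint start_key above 0.0045 m and horizontal distance between index_line and long_line below 0.004 m), for 0.02 s.
At the end, for the whole second after the job is handed in: The index line's outer end is within 4 mm of the long line's inner end and at rest, the dial seated (within 2 mm), the scale ring not turned (3 mm), both keys up (within 1.5 mm), the jar upright on its platform (horizontal distance between index_line and long_line below 0.004 m and angular speed of dial below 0.05 rad/s and z of dial in the frame of mixer below 0.065 m and value of joint each of start_key, stop_key below 0.0015 m and distance of long_line from where it was at the start of the episode below 0.003 m and angle between ointment_jar's own z axis and vertical below 0.1 rad); the robot touches nothing.
It fails at once if the dial is lifted off its seat by more than 5 mm; or the dial is gripped or pushed hard (over 25 N) (z of dial in the frame of mixer above 0.068 m or contact force between the fingers and dial above 25 N).
It fails at once if the scale ring is turned (its long line shifts by more than 3 mm) (distance of long_line from where it was at the start of the episode above 0.003 m).
It fails at once if the start key is pressed while the dial is not on the long line (value of joint start_key above 0.003 m and horizontal distance between index_line and long_line above 0.004 m).
It fails at once if the stop key is pressed (value of joint stop_key above 0.002 m).
It fails at once if the ointment jar is moved by more than 15 mm; or another thing on the counter is moved or lifted by more than 30 mm (distance of ointment_jar from where it was at the start of the episode above 0.015 m or distance of any of amber_bottle_a, amber_bottle_b, white_jar, mortar, dose_cup, spatula from where it was at the start of the episode above 0.03 m).
It also fails if it takes over 54 s, if anything falls off the work surface, if the arm or the gripper's body presses on something with over 40 N, if the wrist force passes 120 N, or if a joint passes its speed limit or range.

ROBOT

A 6-joint arm with a two-finger parallel gripper is mounted at the origin on the work surface. World frame = base frame: x ahead of the robot, y to its left, z up, the work surface at z = 0. Lengths are in mm, angles in rad, forces in N, time in s.
With the tool pointing down it reaches from about 325 to 875 mm from the base axis. Payload 4.4 kg.
Tool frame: the origin (TCP) lies between the finger pads; the fingertips stand 17 mm ahead of it and the grasp point (between the pads) lies 2 mm behind it; z points along the fingers, y is the line along which they close (so a half turn about z gives the same grasp; the last joint's range is limited). The gripper opens to 85 mm and grips with 20 to 120 N. Pads are 22 mm wide; open, the fingers measure 114 mm over their backs; the gripper's body (76 mm by 85 mm) begins 54 mm behind the grasp point. The pads swing forward as they close: fully open they stand 13 mm farther back than shut.
Start: joints at [1.042, 0.207, 1.542, -0, 1.393, -0.15], TCP at [212.648, 534.236, 248.282] pointing down, gripper open.
Joint ranges: [-2.73, 2.73], [-0.86, 2.22], [0.23, 2.46], [-1.11, 4.25], [0.08, 2.63], [-2.82, 2.82]. Speed limits (rad/s): [2.79, 2.79, 3.14, 3.14, 3.14, 3.14].

INTERFACE

Orientations are given as [roll, pitch, yaw] about the fixed x, y, z axes, in that order (R = Rz(yaw) Ry(pitch) Rx(roll)).
In Python, from plant import ctrl gives the robot as it stands.
- The arm moves only by the shell command python3 -m pendant 'ROWS' [FORCE]. ROWS is JSON, a list of rows, each an object of numbers: "gripper": the opening, from 0 (shut) to 1 (fully open); "dx", "dy", "dz": the shift along the tool's x, y, z in m; "turn": the turn about the tool's z in degrees. A call has 1 to 20 rows; each row is the pose to reach, as a shift and turn from the pose commanded when the call began, along the tool's axes at that moment; what a row does not reach only later rows make up. A row lasts 1/12 s, in which the tool goes at most 41.7 mm and 7.16 degrees, less where a joint would pass 70% of its speed; a pose out of reach is approached as far as the arm can. A call with a gripper value outside its range is refused whole. The fingers move at their own pace and stop on an object; FORCE is the grip in N (left out, the last holds). Time passes only in rows, so rows that repeat a pose let the fingers close. It gives the time, the measured TCP pose, the force, the opening and the grip force at its end, in the units of the state.
- ctrl.read_state(): the state, without advancing time (a new reading comes with each control period).
- ctrl.snapshot(name): name is "scene" or "top" or "wrist"; returns the picture (384x512x3 uint8, blue, green, red); there is no depth.
- ctrl.calibration(name): a dict with "vertical_fov" (degrees; the focal length in pixels is half the picture's height over the tangent of half this angle, whatever the lens; pixels are square), "cx", "cy" (the principal point, pixels), "R" (3x3) and "t" (3): a world point X has camera coordinates R X + t. Camera axes: x right, y down, z forward; pixel columns grow to the right and rows downward; lengths in mm; the calibration is good to about 2 mm. A picture is of the moment at which its call begins: read the wrist's pose just before it. calibration takes no time and is no camera call; for the wrist camera it gives the pose at the moment of the call.
- ctrl.job_done(): hands the job in; it is judged then, once.
Trained networks look in the newest picture that a camera, given by its name, has taken for a name from the list of things; names that differ only in an ending like _2 or _b are one class to them, and where a whole thing is asked for, a point or a joint stands for the part that bears it (a point fixed in the world has none). Each returns a list of dicts, best first, with "p" (0 to 1); they miss things now and then, are a little off and sometimes report something else, mostly with a low value. They report only what shows in the picture. A call takes as long as a camera call. They do not tell look-alikes from the thing itself.
- ctrl.search_frame(label, camera): "xyz" ([x, y, z] in mm, in world coordinates, good to about 4 mm: the middle of the surface that is visible of it).
The state is a dict: "clock": time; "joint_pos": joint angles; "joint_velocities": joint speeds; "joint_efforts": joint torques, N m; "eef_pos": TCP position; "ee_rot": TCP orientation; "force": force on the tool from outside, world axes, zero at the start; "ft_torque": the same for the moment, N m; "finger_gap": opening from 0.0 (shut) to 1.0 (fully open); "grip_force": force on a finger pad.
Only numpy, scipy, OpenCV 4.12 (cv2) and the standard library are available. Lean on these libraries where they do the work, as an engineer would, in place of code of your own. Each camera call takes 0.05 s, during which the arm holds its last target. There are 200 camera calls.

## Working session

There is one attempt and no reset: what is moved stays moved. The work goes in short steps, Python scripts to look and compute and a shell command to move; the robot and the scene stay as the last step left them, time stands still between calls to the robot, and variables do not carry over. Pictures are saved under pics/ and viewed, at most 10 in all, crops included, and the job is handed in when it is done.

```bash
mkdir -p pics; ls
python3 - <<'E'
from plant import ctrl
import cv2
s=ctrl.read_state();print(s['clock'],s['eef_pos'],s['ee_rot'])
for c in ('top','scene'):
    im=ctrl.snapshot(c);cv2.imwrite(f'pics/{c}0.png',im)
    for l in ('dial','finger_fin','index_line','long_line','start_key_top','stop_key_top','ointment_jar','mixer'):
        print(c,l,[([round(v) for v in d['xyz']],round(d['p'],2)) for d in ctrl.search_frame(l,c)[:3]])
k=ctrl.calibration('top');print(k)
print(ctrl.read_state()['clock'])
E
```

```text
pics
0.0 [212.27448261 533.5993387  247.11979291] [-3.13931982e+00 -3.48687267e-04  2.76277697e+00]
top dial [([518, -104, 74], 0.82)]
top finger_fin [([520, -101, 76], 0.58)]
top index_line [([519, -102, 79], 0.82)]
top long_line [([514, -104, 64], 0.96), ([528, -53, 57], 0.45), ([514, -100, 78], 0.16)]
top start_key_top [([519, -104, 76], 0.59)]
top stop_key_top [([617, 31, 77], 0.42)]
top ointment_jar [([779, -112, 38], 0.78), ([609, -30, 111], 0.54)]
top mixer [([527, -55, 56], 0.57)]
scene dial [([529, -106, 76], 0.98), ([535, 65, 83], 0.72)]
scene finger_fin [([530, -105, 76], 0.8), ([457, -254, 69], 0.39)]
scene index_line [([529, -103, 72], 0.76)]
scene long_line [([538, -108, 63], 0.66), ([635, 168, 32], 0.26)]
scene start_key_top [([535, 65, 85], 0.53)]
scene stop_key_top [([624, 30, 76], 0.62), ([530, -103, 75], 0.16)]
scene ointment_jar [([797, -108, 43], 0.89), ([625, -32, 106], 0.58)]
scene mixer [([574, -47, 57], 0.92)]
{'vertical_fov': 53.671437431811924, 'cx': 259.7960609096493, 'cy': 186.19310370932925, 'R': array([[ 0.00224131, -0.99999698, -0.00101053],
       [-0.98129498, -0.00200487, -0.19249972],
       [ 0.19249712,  0.00142308, -0.98129651]]), 't': array([ 35.52091429, 642.03625464, 955.87646827])}
0.9
```

View pics/top0.png

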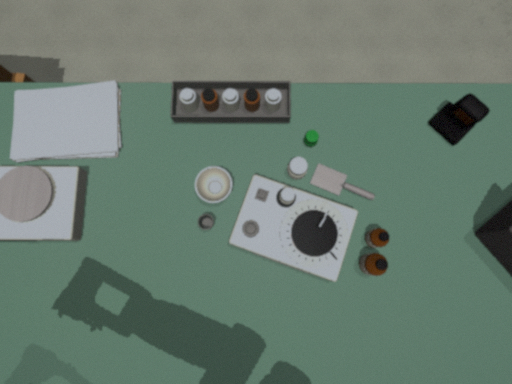

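View pics/scene0.png

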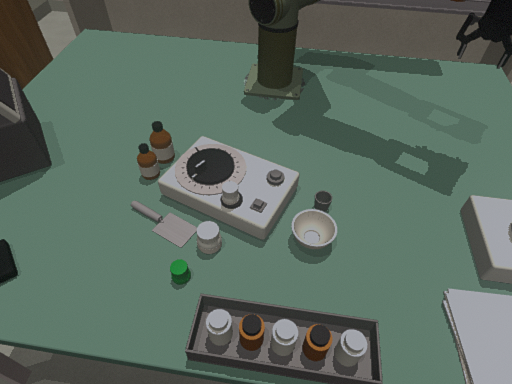

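The top view shows the dial at about (314,233), with the index line towards (325,215) and the long line near (334,254). The round start key is at (251,228) and the square stop key at (262,195). The jar on the mixer is at (287,196). The look-alikes are the white jar at (298,167), the green jar at (311,138) and the small jars in the tray at about (188–273,98). The dose cup at (206,222) could be mistaken for the round key. Next I'll bring the wrist camera over the dial.

Run:
```python
from plant import ctrl
import numpy as np
from scipy.spatial.transform import Rotation as Ro
s=ctrl.read_state();R=Ro.from_euler('xyz',s['ee_rot']).as_matrix();p=s['eef_pos']
k=ctrl.calibration('wrist');C=-k['R'].T@k['t']
print('cam in tool',R.T@(C-p),'\n cam axes in tool',R.T@k['R'].T, k['vertical_fov'])
kt=ctrl.calibration('top');f=192/np.tan(np.radians(kt['vertical_fov']/2))
def w(u,v,z):
    d=kt['R'].T@np.array([(u-kt['cx'])/f,(v-kt['cy'])/f,1]);c=-kt['R'].T@kt['t'];return c+d*(z-c[2])/d[2]
for n,u,v,z in (('dial',314.5,233,75),('idx',326,214,80),('long',336,256,63),('start',251,228,82),('stop',262,195,74)):print(n,w(u,v,z).round(0))
print(R.round(3).tolist(), R.T@(np.array([500,-100,300])-p))
```

```text
cam in tool [  65.42588563   -0.44164898 -125.72704496] 
 cam axes in tool [[-1.09230406e-03 -9.65744569e-01 -2.59492264e-01]
 [ 9.99999394e-01 -1.01914811e-03 -4.16454207e-04]
 [ 1.37727339e-04 -2.59492562e-01  9.65745097e-01]] 66.36220365170117
dial [ 516. -105.   75.]
idx [ 565. -135.   80.]
long [ 458. -161.   63.]
start [528.  59.  82.]
stop [616.  31.  74.]
[[-0.929, 0.37, -0.0], [0.37, 0.929, 0.0], [0.0, 0.0, -1.0]] [-501.53387923 -483.00093259  -51.70928885]
```

```bash
python3 -m pendant '[{"gripper":0,"dx":-0.06,"dy":-0.05,"dz":0,"turn":0},{"gripper":0,"dx":-0.59,"dy":-0.49,"dz":0.045,"turn":8},{"gripper":0,"dx":-0.59,"dy":-0.49,"dz":0.045,"turn":8},{"gripper":0,"dx":-0.59,"dy":-0.49,"dz":0.045,"turn":8},{"gripper":0,"dx":-0.59,"dy":-0.49,"dz":0.045,"turn":8},{"gripper":0,"dx":-0.59,"dy":-0.49,"dz":0.045,"turn":8},{"gripper":0,"dx":-0.59,"dy":-0.49,"dz":0.045,"turn":8},{"gripper":0,"dx":-0.59,"dy":-0.49,"dz":0.045,"turn":8},{"gripper":0,"dx":-0.59,"dy":-0.49,"dz":0.045,"turn":8},{"gripper":0,"dx":-0.59,"dy":-0.49,"dz":0.045,"turn":8},{"gripper":0,"dx":-0.59,"dy":-0.49,"dz":0.045,"turn":8},{"gripper":0,"dx":-0.59,"dy":-0.49,"dz":0.045,"turn":8},{"gripper":0,"dx":-0.59,"dy":-0.49,"dz":0.045,"turn":8},{"gripper":0,"dx":-0.59,"dy":-0.49,"dz":0.045,"turn":8},{"gripper":0,"dx":-0.59,"dy":-0.49,"dz":0.045,"turn":8},{"gripper":0,"dx":-0.59,"dy":-0.49,"dz":0.045,"turn":8},{"gripper":0,"dx":-0.59,"dy":-0.49,"dz":0.045,"turn":8},{"gripper":0,"dx":-0.59,"dy":-0.49,"dz":0.045,"turn":8},{"gripper":0,"dx":-0.59,"dy":-0.49,"dz":0.045,"turn":8},{"gripper":0,"dx":-0.59,"dy":-0.49,"dz":0.045,"turn":8}]' 20
python3 -m pendant '[{"gripper":0},{"gripper":0},{"gripper":0},{"gripper":0}]'
python3 - <<'E'
from plant import ctrl
import cv2,json,numpy as np
s=ctrl.read_state();k=ctrl.calibration('wrist');im=ctrl.snapshot('wrist')
cv2.imwrite('pics/w1.png',im);json.dump({a:np.asarray(b).tolist() for a,b in k.items()},open('w1.json','w'))
for l in ('dial','finger_fin','index_line','long_line','start_key_top','stop_key_top'):
    print(l,[([round(v) for v in d['xyz']],round(d['p'],2)) for d in ctrl.search_frame(l,'wrist')[:3]])
E
```

```text
clock: 2.57
eef_pos: [581.2, -143.8, 202.9]
ee_rot: [-3.141, 0.002, 2.618]
force: [-0.5, -1.0, 0.1]
finger_gap: 0.001
grip_force: 0.0
dial [([516, -104, 76], 0.81)]
finger_fin [([511, -104, 75], 0.75), ([607, -39, 109], 0.16)]
index_line [([514, -104, 75], 0.97), ([620, 27, 76], 0.28), ([664, -152, 6], 0.25)]
long_line [([511, -107, 60], 0.77), ([446, -248, 81], 0.29)]
start_key_top [([536, 53, 84], 0.65)]
stop_key_top [([621, 24, 72], 0.79)]schema error: expected keys gripper, dx, dy, dz, turn
```

View pics/w1.png

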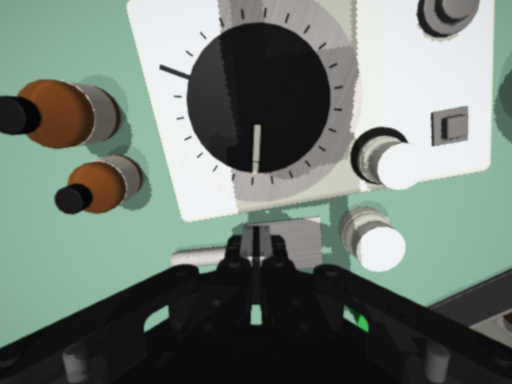

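The wrist view shows the dial centre at about (259,97). The index line runs down to (256,175). The long line goes from (189,77) to (161,67), and the start key is at the upper right, about (455,8). Now I'll measure the angles.

```bash
cat > h.py <<'E'
import numpy as np,cv2,json
from scipy.spatial.transform import Rotation as Ro
def proj(k,P):
    P=np.atleast_2d(P).astype(float);f=192/np.tan(np.radians(k['vertical_fov']/2))
    c=P@np.array(k['R']).T+np.array(k['t']);return np.c_[f*c[:,0]/c[:,2]+k['cx'],f*c[:,1]/c[:,2]+k['cy']]
def ray(k,uv,z):
    f=192/np.tan(np.radians(k['vertical_fov']/2));R=np.array(k['R']);C=-R.T@np.array(k['t'])
    uv=np.atleast_2d(uv);d=np.c_[(uv[:,0]-k['cx'])/f,(uv[:,1]-k['cy'])/f,np.ones(len(uv))]@R
    return C+d*((z-C[2])/d[:,2])[:,None]
def samp(k,g,c,r,a,z):
    A,Rr=np.meshgrid(np.radians(a),r);P=np.c_[(c[0]+Rr*np.cos(A)).ravel(),(c[1]+Rr*np.sin(A)).ravel(),np.full(A.size,z)]
    m=proj(k,P).astype(np.float32).reshape(*A.shape,2);return cv2.remap(g,m[...,0],m[...,1],cv2.INTER_LINEAR,borderMode=cv2.BORDER_REPLICATE)
def centre(k,g,c0=(516,-105)):
    a=np.arange(0,360,2.);c=np.array(c0,float)
    for _ in range(4):   # dark->bright edge at the rim, robust circle fit
        r=np.arange(52,70,.25);s=cv2.GaussianBlur(samp(k,g,c,r,a,75).astype(np.float32),(1,9),0)
        e=r[1:][np.argmax(np.diff(s,axis=0),0)];x=c[0]+e*np.cos(np.radians(a));y=c[1]+e*np.sin(np.radians(a))
        ok=np.abs(e-np.median(e))<3+4*(_<2)
        q=np.linalg.lstsq(np.c_[2*x,2*y,np.ones_like(x)][ok],(x*x+y*y)[ok],rcond=None)[0];c=q[:2]
    return c,np.sqrt(q[2]+c@c),ok.sum()
def measure(k,im,c0=(516,-105)):
    g=cv2.cvtColor(im,cv2.COLOR_BGR2GRAY);c,r,n=centre(k,g,c0);a=np.arange(-180,180,.25)
    s=samp(k,g,c,np.arange(49,58,1.),a,75).astype(float).mean(0);w=np.clip(s-.6*s.max(),0,None);i=np.angle((w*np.exp(1j*np.radians(a))).sum(),deg=True)
    s=samp(k,g,c,np.arange(73,86,1.),a,63).astype(float).max(0);w=np.clip(s.min()+40-s,0,None);l=np.angle((w*np.exp(1j*np.radians(a))).sum(),deg=True)
    return c,r,n,i,l,a[w>0].min(),a[w>0].max()
E
python3 - <<'E'
from h import *
k=json.load(open('w1.json'));im=cv2.imread('pics/w1.png');m=measure(k,im);print(m)
c,i,l=m[0],m[3],m[4]
v=im.copy()
for r,a,z in ((0,0,75),(61,i,75),(31,i,99),(61,l,63),(87,l,63)):
    u=proj(k,[c[0]+r*np.cos(np.radians(a)),c[1]+r*np.sin(np.radians(a)),z])[0];cv2.circle(v,tuple(u.round().astype(int)),2,(0,0,255),-1)
print('start',ray(k,[456,7],82))
cv2.imwrite('pics/w1m.png',cv2.resize(v[0:220,120:512],None,fx=2,fy=2))
E
```

```text
(array([ 518.01844402, -105.80154167]), np.float64(59.32538574780845), np.int64(180), np.float64(-32.74330968331916), np.float64(-139.41299001014715), np.float64(-140.25), np.float64(-138.75))
start [[533.21046496  55.05926185  82.        ]]
```

View pics/w1m.png

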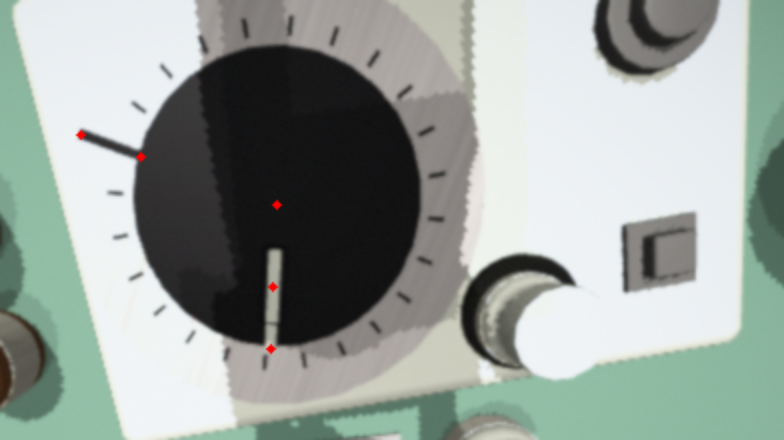

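```bash
cat >> h.py <<'E'
def shift(s,P,yawdeg):
    R=Ro.from_euler('xyz',s['ee_rot']).as_matrix();d=R.T@(np.array(P)-s['eef_pos']);return (d/1000).round(4),round((np.degrees(s['ee_rot'][2])-yawdeg+180)%360-180,2)
E
python3 - <<'E'
from h import *
from plant import ctrl
s=ctrl.read_state();print(s['eef_pos'],s['ee_rot'],s['force'])
c=np.array([518.,-105.8]);f=np.radians(-32.7);e=np.array([np.cos(f),np.sin(f)]);t=np.array([-e[1],e[0]])
for z in (160,101): print(shift(s,[*(c+33*e+34*t),z],147.3))
E
```

```text
[ 579.25968065 -137.83696119  203.53995667] [ 3.14146295e+00 -6.09310147e-05  2.62491388e+00] [-0.97630209  0.73942461  0.18031263]
(array([0.0343, 0.0298, 0.0435]), np.float64(3.1))
(array([0.0343, 0.0297, 0.1025]), np.float64(3.1))
```

```bash
python3 -m pendant '[{"gripper":0,"dx":0.017,"dy":0.015,"dz":0.01,"turn":3},{"gripper":0,"dx":0.034,"dy":0.030,"dz":0.03,"turn":3},{"gripper":0,"dx":0.034,"dy":0.030,"dz":0.06,"turn":3},{"gripper":0,"dx":0.034,"dy":0.030,"dz":0.08,"turn":3},{"gripper":0,"dx":0.034,"dy":0.030,"dz":0.095,"turn":3},{"gripper":0,"dx":0.034,"dy":0.030,"dz":0.102,"turn":3},{"gripper":0,"dx":0.034,"dy":0.030,"dz":0.102,"turn":3},{"gripper":0,"dx":0.034,"dy":0.030,"dz":0.102,"turn":3},{"gripper":0,"dx":0.034,"dy":0.030,"dz":0.102,"turn":3}]'
python3 - <<'E'
from h import *
from plant import ctrl
s=ctrl.read_state();k=ctrl.calibration('wrist');im=ctrl.snapshot('wrist');cv2.imwrite('pics/w2.png',im)
c=np.array([518.,-105.8]);f=np.radians(-32.7);e=np.array([np.cos(f),np.sin(f)]);t=np.array([-e[1],e[0]])
d=s['eef_pos'][:2]-c;print(s['eef_pos'],s['ee_rot'],s['force'],'rad',d@e,'tan',d@t)
E
```

```text
clock: 3.67
eef_pos: [566.1, -96.5, 102.8]
ee_rot: [3.141, 0.003, 2.571]
force: [-0.6, -0.1, 0.9]
finger_gap: -0.0
grip_force: 0.0
[566.086967   -96.46199736 102.83119578] [3.14087225e+00 2.75820676e-03 2.57110288e+00] [-0.56795207 -0.12315319  0.85375999] rad 35.42093566755333 tan 33.83654836496029
```

View pics/w2.png

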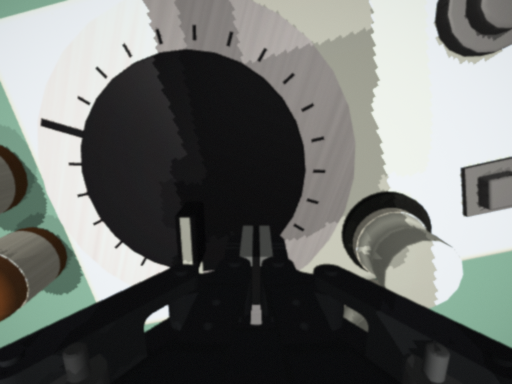

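The picture shows the shut fingertips at about (257,232), to the right of the fin at (187,240) with clear space between. I'll close the gap gently.

```bash
python3 -m pendant '[{"gripper":0,"dx":0.002,"dy":-0.003,"dz":0.001,"turn":0},{"gripper":0,"dx":0.002,"dy":-0.006,"dz":0.001,"turn":0},{"gripper":0,"dx":0.002,"dy":-0.009,"dz":0.001,"turn":0},{"gripper":0,"dx":0.002,"dy":-0.012,"dz":0.001,"turn":0},{"gripper":0,"dx":0.002,"dy":-0.014,"dz":0.001,"turn":0},{"gripper":0,"dx":0.002,"dy":-0.016,"dz":0.001,"turn":0},{"gripper":0,"dx":0.002,"dy":-0.018,"dz":0.001,"turn":0},{"gripper":0,"dx":0.002,"dy":-0.020,"dz":0.001,"turn":0},{"gripper":0,"dx":0.002,"dy":-0.020,"dz":0.001,"turn":0},{"gripper":0,"dx":0.002,"dy":-0.020,"dz":0.001,"turn":0}]'
cat >> h.py <<'E'
def look(name,save=True):
    from plant import ctrl
    s=ctrl.read_state();k=ctrl.calibration('wrist');im=ctrl.snapshot('wrist');cv2.imwrite(f'pics/{name}.png',im)
    json.dump({a:np.asarray(b).tolist() for a,b in k.items()},open(name+'.json','w'))
    c=np.array([518.,-105.8]);x=Ro.from_euler('xyz',s['ee_rot']).as_matrix();d=x.T@np.array([*(s['eef_pos'][:2]-c),0])
    print('clock',s['clock'],'pos',s['eef_pos'].round(1),'yaw',np.degrees(s['ee_rot'][2]).round(1),'F tool',(x.T@s['force']).round(2),'tool xy from axis',d[:2].round(1))
    # fin top line angle at z=99
    g=cv2.cvtColor(im,cv2.COLOR_BGR2GRAY);a=np.arange(-180,180,.5);S=samp(k,g,c,np.arange(19,28,1.),a,99).astype(float).mean(0)
    w=np.clip(S-.75*S.max(),0,None);print('fin angle',np.angle((w*np.exp(1j*np.radians(a))).sum(),deg=True).round(2),a[w>0].min(),a[w>0].max())
    return s,k,im
E
python3 -c "
from h import *
look('w3')"
```

```text
clock: 4.55
eef_pos: [553.0, -112.1, 100.5]
ee_rot: [3.141, 0.001, 2.571]
force: [2.9, 2.1, 0.5]
finger_gap: -0.002
grip_force: 1.9
clock 4.55 pos [ 553.  -112.1  100.5] yaw 147.3 F tool [-1.33  3.33 -0.48] tool xy from axis [-32.8  13.6]
fin angle -43.25 -48.0 -38.5
```

Run:
```python
import numpy as np
for t in range(5,101,5):
    a=np.radians(t);print(t,round((-33*np.cos(a)-17.6*np.sin(a)+32.8)/1000,4),round((-33*np.sin(a)+17.6*np.cos(a)-13.6)/1000,4))
```

```text
5 -0.0016 0.0011
10 -0.0028 -0.002
15 -0.0036 -0.0051
20 -0.0042 -0.0083
25 -0.0045 -0.0116
30 -0.0046 -0.0149
35 -0.0043 -0.0181
40 -0.0038 -0.0213
45 -0.003 -0.0245
50 -0.0019 -0.0276
55 -0.0005 -0.0305
60 0.0011 -0.0334
65 0.0029 -0.0361
70 0.005 -0.0386
75 0.0073 -0.0409
80 0.0097 -0.043
85 0.0124 -0.0449
90 0.0152 -0.0466
95 0.0181 -0.048
100 0.0212 -0.0492
```

```bash
python3 -m pendant '[{"gripper":0,"dx":-0.0015,"dy":0.0,"dz":0,"turn":5},{"gripper":0,"dx":-0.003,"dy":-0.002,"dz":0,"turn":10},{"gripper":0,"dx":-0.0035,"dy":-0.005,"dz":0,"turn":15},{"gripper":0,"dx":-0.004,"dy":-0.0085,"dz":0,"turn":20},{"gripper":0,"dx":-0.0045,"dy":-0.0115,"dz":0,"turn":25},{"gripper":0,"dx":-0.0045,"dy":-0.015,"dz":0,"turn":30},{"gripper":0,"dx":-0.0045,"dy":-0.018,"dz":0,"turn":35},{"gripper":0,"dx":-0.004,"dy":-0.0215,"dz":0,"turn":40},{"gripper":0,"dx":-0.003,"dy":-0.0245,"dz":0,"turn":45},{"gripper":0,"dx":-0.002,"dy":-0.0275,"dz":0,"turn":50},{"gripper":0,"dx":-0.0005,"dy":-0.0305,"dz":0,"turn":55},{"gripper":0,"dx":0.001,"dy":-0.0335,"dz":0,"turn":60},{"gripper":0,"dx":0.001,"dy":-0.0335,"dz":0,"turn":60}]'
python3 -c "
from h import *
look('w4')"
```

```text
clock: 5.68
eef_pos: [533.5, -140.0, 100.4]
ee_rot: [3.141, 0.0, 1.522]
force: [2.3, 1.7, 0.5]
finger_gap: 0.004
grip_force: 1.2
clock 5.6833 pos [ 533.5 -140.   100.4] yaw 87.2 F tool [ 1.8   2.21 -0.53] tool xy from axis [-33.4  17.2]
fin angle -94.98 -100.0 -90.0
```

View pics/w4.png

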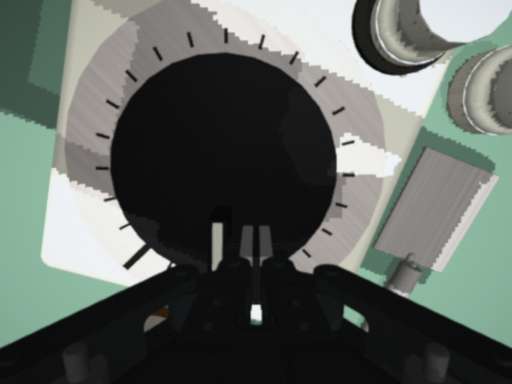

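The white fin line is at about (217,243), in contact with the fingers at (257,240). The long line is at (135,255), about 44° further on. I'll continue another 38°.

```bash
python3 -m pendant '[{"gripper":0,"dx":-0.0015,"dy":-0.003,"dz":0,"turn":5},{"gripper":0,"dx":-0.0025,"dy":-0.006,"dz":0,"turn":10},{"gripper":0,"dx":-0.0035,"dy":-0.009,"dz":0,"turn":15},{"gripper":0,"dx":-0.004,"dy":-0.0125,"dz":0,"turn":20},{"gripper":0,"dx":-0.0045,"dy":-0.0155,"dz":0,"turn":25},{"gripper":0,"dx":-0.0045,"dy":-0.019,"dz":0,"turn":30},{"gripper":0,"dx":-0.004,"dy":-0.022,"dz":0,"turn":35},{"gripper":0,"dx":-0.004,"dy":-0.024,"dz":0,"turn":38},{"gripper":0,"dx":-0.004,"dy":-0.024,"dz":0,"turn":38}]'
python3 - <<'E'
from h import *
s,k,im=look('w5')
m=measure(k,im,(518,-105.8));print(m)
E
```

```text
clock: 6.48
eef_pos: [509.6, -143.3, 100.6]
ee_rot: [3.14, 0.001, 0.862]
force: [1.9, -0.4, 1.1]
finger_gap: -0.003
grip_force: 1.1
clock 6.4833 pos [ 509.6 -143.3  100.6] yaw 49.4 F tool [ 0.93  1.74 -1.14] tool xy from axis [-33.9  18. ]
fin angle -130.78 -135.5 -126.0
(array([ 518.31492998, -105.87868117]), np.float64(59.37873236494041), np.int64(150), np.float64(-136.47301440190154), np.float64(-128.39395819507033), np.float64(-161.0), np.float64(-96.75))
```

View pics/w5.png

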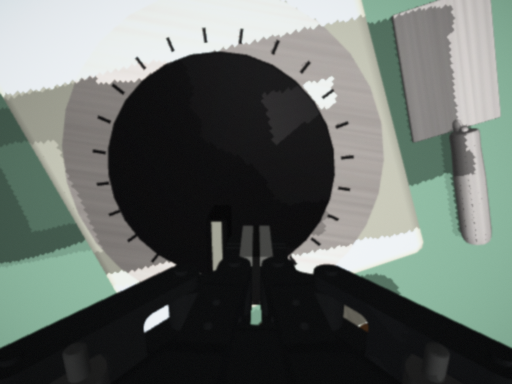

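```bash
python3 -m pendant '[{"gripper":0,"dx":-0.001,"dy":-0.0015,"dz":0,"turn":2.5},{"gripper":0,"dx":-0.0015,"dy":-0.003,"dz":0,"turn":5},{"gripper":0,"dx":-0.002,"dy":-0.0045,"dz":0,"turn":7.5},{"gripper":0,"dx":-0.002,"dy":-0.0045,"dz":0,"turn":7.5},{"gripper":0,"dx":-0.002,"dy":-0.0045,"dz":0,"turn":7.5},{"gripper":0,"dx":-0.003,"dy":0.0035,"dz":0,"turn":7.5},{"gripper":0,"dx":-0.003,"dy":0.0035,"dz":-0.03,"turn":7.5},{"gripper":0,"dx":-0.023,"dy":0.0035,"dz":-0.06,"turn":7.5},{"gripper":0,"dx":-0.043,"dy":0.0035,"dz":-0.09,"turn":7.5},{"gripper":0,"dx":-0.063,"dy":0.0035,"dz":-0.1,"turn":7.5},{"gripper":0,"dx":-0.063,"dy":0.0035,"dz":-0.1,"turn":7.5},{"gripper":0,"dx":-0.063,"dy":0.0035,"dz":-0.1,"turn":7.5},{"gripper":0,"dx":-0.063,"dy":0.0035,"dz":-0.1,"turn":7.5}]'
python3 - <<'E'
from h import *
s,k,im=look('w6')
m=measure(k,im,(518,-105.8));print(m)
E
```

```text
clock: 7.62
eef_pos: [470.2, -191.9, 198.9]
ee_rot: [-3.138, 0.0, 0.73]
force: [0.7, 0.1, 0.2]
finger_gap: -0.004
grip_force: 0.0
clock 7.6167 pos [ 470.2 -191.9  198.9] yaw 41.8 F tool [ 0.57  0.42 -0.21] tool xy from axis [-93.   32.3]
fin angle -138.11 -143.0 -133.5
(array([ 518.26709891, -106.02128781]), np.float64(59.4710484028871), np.int64(161), np.float64(-138.70853956992775), np.float64(42.70364686508712), np.float64(-140.75), np.float64(59.0))
```

View pics/w6.png

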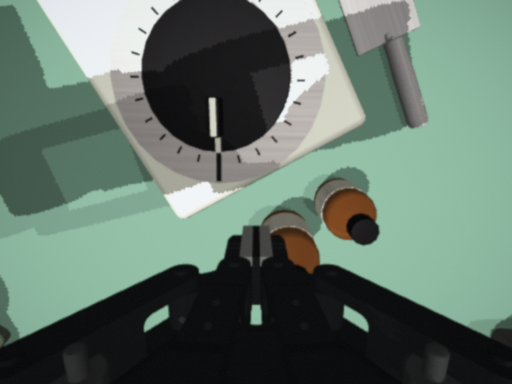

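The index line ends at (218,152) and the long line runs from (219,153) to (219,180), so they are in line. The measured angles are -138.7° and -139.4°, about 0.7 mm apart at the rim. Next I'll move the camera over the start key.

Run:
```python
from h import *
from plant import ctrl
print(shift(ctrl.read_state(),[481,11,190],41.8))
```

```text
(array([ 0.1432, -0.1436,  0.009 ]), np.float64(0.05))
```

```bash
python3 -m pendant '[{"gripper":0,"dx":0.02,"dy":-0.02,"dz":0,"turn":0},{"gripper":0,"dx":0.045,"dy":-0.045,"dz":0,"turn":0},{"gripper":0,"dx":0.07,"dy":-0.07,"dz":0,"turn":0},{"gripper":0,"dx":0.095,"dy":-0.095,"dz":0,"turn":0},{"gripper":0,"dx":0.12,"dy":-0.12,"dz":0.005,"turn":0},{"gripper":0,"dx":0.14,"dy":-0.14,"dz":0.009,"turn":0},{"gripper":0,"dx":0.143,"dy":-0.143,"dz":0.009,"turn":0},{"gripper":0,"dx":0.143,"dy":-0.143,"dz":0.009,"turn":0},{"gripper":0,"dx":0.143,"dy":-0.143,"dz":0.009,"turn":0},{"gripper":0,"dx":0.143,"dy":-0.143,"dz":0.009,"turn":0}]'
python3 - <<'E'
from h import *
from plant import ctrl
s,k,im=look('w7')
print([(d['xyz'],d['p']) for d in ctrl.search_frame('start_key_top','wrist')[:2]])
y=np.radians(-21.1);c=np.array([518.2,-105.9])
P=c+np.array([-45*np.cos(y)-160*np.sin(y),-45*np.sin(y)+160*np.cos(y)]);print('pred',P,proj(k,[*P,82]))
v=im.copy();a=np.linspace(0,2*np.pi,60)
for r,z,col in ((14,82,(0,0,255)),(22,72,(255,0,0))):
    u=proj(k,np.c_[P[0]+r*np.cos(a),P[1]+r*np.sin(a),0*a+z]).round().astype(np.int32);cv2.polylines(v,[u],True,col,1)
u=proj(k,[*P,82])[0].astype(int);x0,y0=max(u[0]-70,0),max(u[1]-70,0);print(x0,y0)
cv2.imwrite('pics/w7m.png',cv2.resize(v[y0:y0+140,x0:x0+140],None,fx=4,fy=4,interpolation=cv2.INTER_CUBIC))
E
```

```text
clock: 8.5
eef_pos: [482.2, 8.7, 190.8]
ee_rot: [-3.141, 0.001, 0.729]
force: [-0.1, -0.2, 0.2]
finger_gap: -0.002
grip_force: 0.0
clock 8.5 pos [482.2   8.7 190.8] yaw 41.8 F tool [-0.23  0.04 -0.22] tool xy from axis [  49.6 -109.3]
fin angle -137.58 -143.0 -132.5
[([529.9, 57.5, 83.8], 0.77)]
pred [533.81658023  59.57242194] [[250.73732509 102.87749984]]
180 32
```

View pics/w7m.png

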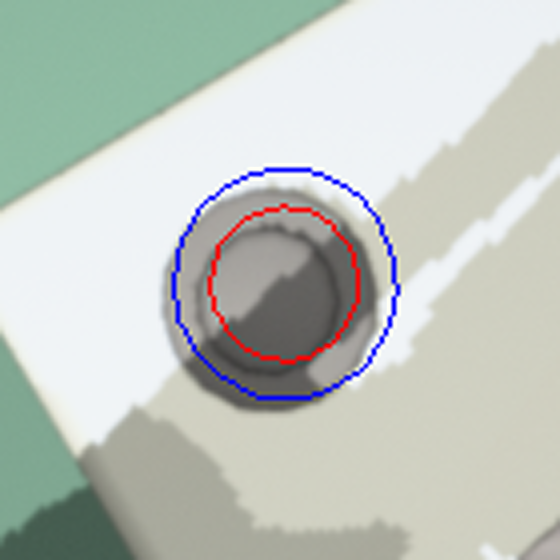

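The round key shows in the crop centred at about (268,298), which is pixel (247,106.5). That is 3–4 mm from the prediction, so the key is at about (530,59) mm. It is round and grey with a round housing, so it is the start key.

Run:
```python
from h import *
from plant import ctrl
k=json.load(open('w7.json'));print(ray(k,[247,106.5],82));s=ctrl.read_state()
print(s['eef_pos'],shift(s,[530,59,106],41.8))
```

```text
[[529.91445168  59.95058379  82.        ]]
[482.34401897   8.25421404 191.18375425] (array([ 0.0694, -0.0062,  0.0852]), np.float64(-0.09))
```

```bash
python3 -m pendant '[{"gripper":0,"dx":0.02,"dy":-0.002,"dz":0,"turn":0},{"gripper":0,"dx":0.05,"dy":-0.006,"dz":0.01,"turn":0},{"gripper":0,"dx":0.07,"dy":-0.0065,"dz":0.03,"turn":0},{"gripper":0,"dx":0.07,"dy":-0.0065,"dz":0.055,"turn":0},{"gripper":0,"dx":0.07,"dy":-0.0065,"dz":0.075,"turn":0},{"gripper":0,"dx":0.07,"dy":-0.0065,"dz":0.085,"turn":0},{"gripper":0,"dx":0.07,"dy":-0.0065,"dz":0.085,"turn":0},{"gripper":0,"dx":0.07,"dy":-0.0065,"dz":0.085,"turn":0},{"gripper":0,"dx":0.07,"dy":-0.0065,"dz":0.085,"turn":0}]'
python3 -m pendant '[{"gripper":0,"dx":0,"dy":0,"dz":0.003,"turn":0},{"gripper":0,"dx":0,"dy":0,"dz":0.006,"turn":0},{"gripper":0,"dx":0,"dy":0,"dz":0.009,"turn":0},{"gripper":0,"dx":0,"dy":0,"dz":0.010,"turn":0},{"gripper":0,"dx":0,"dy":0,"dz":0.010,"turn":0},{"gripper":0,"dx":0,"dy":0,"dz":0.010,"turn":0}]'
```

```text
clock: 9.35
eef_pos: [531.3, 60.2, 107.7]
ee_rot: [3.14, -0.002, 0.728]
force: [0.9, 0.4, -0.1]
finger_gap: -0.002
grip_force: 0.0
clock: 9.85
eef_pos: [530.8, 60.7, 96.9]
ee_rot: [3.14, -0.001, 0.73]
force: [1.2, -0.8, 2.3]
finger_gap: -0.001
grip_force: 1.3
```

```bash
python3 -m pendant '[{"gripper":0,"dx":0,"dy":0,"dz":0.001,"turn":0},{"gripper":0,"dx":0,"dy":0,"dz":0.002,"turn":0},{"gripper":0,"dx":0,"dy":0,"dz":0.003,"turn":0},{"gripper":0,"dx":0,"dy":0,"dz":0.003,"turn":0},{"gripper":0,"dx":0,"dy":0,"dz":0.003,"turn":0}]'
python3 -m pendant '[{"gripper":0,"dx":0,"dy":0,"dz":0.001,"turn":0},{"gripper":0,"dx":0,"dy":0,"dz":0.0015,"turn":0},{"gripper":0,"dx":0,"dy":0,"dz":0.0015,"turn":0},{"gripper":0,"dx":0,"dy":0,"dz":0.0015,"turn":0}]'
```

```text
clock: 10.27
eef_pos: [530.8, 60.7, 93.7]
ee_rot: [3.14, -0.001, 0.729]
force: [1.6, -1.1, 4.4]
finger_gap: 0.003
grip_force: 2.2
clock: 10.6
eef_pos: [530.9, 60.7, 93.0]
ee_rot: [3.14, -0.001, 0.73]
force: [-0.0, -1.5, 8.5]
finger_gap: 0.005
grip_force: 4.8
```

The force jumped to 8.5 N and the travel stalled, so the key is bottomed. I'll press slightly more to be sure, then release and look at the dial.

```bash
python3 -m pendant '[{"gripper":0,"dx":0,"dy":0,"dz":0.001,"turn":0},{"gripper":0,"dx":0,"dy":0,"dz":0.001,"turn":0}]'
python3 -m pendant '[{"gripper":0,"dx":0,"dy":0,"dz":-0.005,"turn":0},{"gripper":0,"dx":0,"dy":0,"dz":-0.015,"turn":0},{"gripper":0,"dx":0,"dy":0,"dz":-0.04,"turn":0},{"gripper":0,"dx":-0.03,"dy":0.02,"dz":-0.08,"turn":0},{"gripper":0,"dx":-0.06,"dy":0.04,"dz":-0.12,"turn":0},{"gripper":0,"dx":-0.09,"dy":0.06,"dz":-0.15,"turn":0},{"gripper":0,"dx":-0.12,"dy":0.07,"dz":-0.15,"turn":0},{"gripper":0,"dx":-0.14,"dy":0.07,"dz":-0.15,"turn":0},{"gripper":0,"dx":-0.14,"dy":0.07,"dz":-0.15,"turn":0},{"gripper":0,"dx":-0.14,"dy":0.07,"dz":-0.15,"turn":0},{"gripper":0,"dx":-0.14,"dy":0.07,"dz":-0.15,"turn":0}]'
python3 - <<'E'
from h import *
s,k,im=look('w8');print(measure(k,im,(518,-105.8)))
E
```

```text
clock: 10.77
eef_pos: [530.9, 60.7, 92.9]
ee_rot: [3.14, -0.001, 0.73]
force: [-2.5, -1.3, 14.7]
finger_gap: -0.002
grip_force: 7.5
clock: 11.68
eef_pos: [471.4, -83.9, 239.7]
ee_rot: [-3.139, 0.001, 0.729]
force: [0.4, 0.5, -0.3]
finger_gap: 0.001
grip_force: 0.0
clock 11.6833 pos [471.4 -83.9 239.7] yaw 41.8 F tool [ 0.62 -0.14  0.32] tool xy from axis [-20.1 -47.4]
fin angle -137.72 -142.5 -133.0
(array([ 517.99570365, -105.29530492]), np.float64(59.35095259457416), np.int64(177), np.float64(-134.3090096990949), np.float64(-139.11857144248913), np.float64(-139.75), np.float64(-138.5))
```

View pics/w8.png

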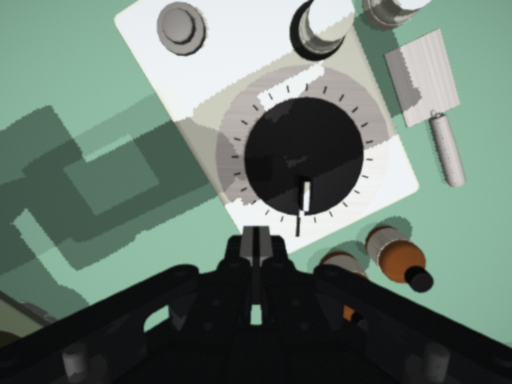

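The key at (180,27) is up again, and the jar is in place at (322,28). The index ends near (304,212) and the long line runs from (299,217) to (297,236). The index reading of -134.3° differs from before, so I'll check its profile.

Run:
```python
from h import *
for n in ('w6','w8'):
    k=json.load(open(n+'.json'));g=cv2.cvtColor(cv2.imread(f'pics/{n}.png'),cv2.COLOR_BGR2GRAY)
    a=np.arange(-180,180,.25);b=np.arange(-150,-120,2.)
    for r in (48,51,54,57): print(n,r,samp(k,g,(518.2,-105.9),[r],b,75)[0])
    for r0,r1,z in ((49,57,75),(18,44,99)):
        aa=np.arange(-148,-130,.25);s=samp(k,g,(518.2,-105.9),np.arange(r0,r1,1.),aa,z).astype(float).mean(0);w=np.clip(s-.6*s.max(),0,None);print('idx',z,(w*aa).sum()/w.sum())
    aa=np.arange(-148,-130,.25);s=samp(k,g,(518.2,-105.9),np.arange(68,84,1.),aa,63).astype(float).mean(0);w=np.clip(.6*s.max()-s,0,None);print('long',(w*aa).sum()/w.sum())
```

```text
w6 48 [ 15  16  37  59  69 115 120  89  28  22  22  22  23  23  23]
w6 51 [ 16  16  16  16  58 162 170 112  23  17  19  21  23  23  23]
w6 54 [ 16  17  16  16  41 151 168  97  19  16  18  18  22  22  23]
w6 57 [ 16  16  14  15  36 152 168  93  16  15  15  17  18  21  23]
idx 75 -138.57389390352176
idx 99 -138.54367972480358
long -139.5824959914484
w8 48 [ 38  38  37  33  18  20  63 196 242 237 142  42  33  34  35]
w8 51 [ 38  37  37  36  38  34  68 204 242 229  98  32  33  34  35]
w8 54 [ 37  38  36  37  84 195 206 174 157 143  58  32  35  34  34]
w8 57 [ 39  39  41  39  73 220 241 163  52  44  37  36  36  35  38]
idx 75 -134.57224442969292
idx 99 -138.4506108666075
long -139.57472309986153
```

The -134.3° reading was parallax: from that viewpoint the fin top covers the line at small radii. The index at r = 57 mm and the fin top both still give about -138.5° against -139.6° for the long line, about 1.1 mm apart. I'm handing in.

```bash
python3 -c "
from plant import ctrl
print(ctrl.job_done(), ctrl.read_state()['clock'])"
```

```text
the job is handed in; nothing more can be done
the job is handed in; nothing more can be done
```

The job is handed in, verdict not shown: I pushed the dial by its fin to about 1 mm from the long line, pressed the start key until it stopped (14.7 N), and in the last picture the key was up again with the dial still on the line.

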